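# Shut the hot test kiln with the hook pole

### The arm

A 6-joint arm with a two-finger parallel gripper is mounted at the origin on the work surface. World frame = base frame: x ahead of the robot, y to its left, z up, the work surface at z = 0. Lengths are in mm, angles in rad, forces in N, time in s.
With the tool pointing down it reaches from about 300 to 775 mm from the base axis. Payload 14.6 kg.
Tool frame: the origin (TCP) lies between the finger pads; the fingertips stand 17 mm ahead of it and the grasp point (between the pads) lies 2 mm behind it; z points along the fingers, y is the line along which they close (so a half turn about z gives the same grasp; the last joint's range is limited). The gripper opens to 85 mm and grips with 20 to 120 N. Pads are 22 mm wide; open, the fingers measure 114 mm over their backs; the gripper's body (76 mm by 85 mm) begins 54 mm behind the grasp point. The pads swing forward as they close: fully open they stand 13 mm farther back than shut.
Start: joints at [1.267, 0.3, 1.521, -0, 1.321, -0.067], TCP at [129.024, 534.642, 248.281] pointing down, gripper open.
Joint ranges: [-3.03, 3.03], [-0.79, 2.21], [0.23, 2.52], [-1.04, 4.18], [0, 3.07], [-2.55, 2.55]. Speed limits (rad/s): [2.22, 2.22, 2.57, 3.14, 3.14, 3.14].

### API

Orientations are given as a rotation vector (axis times angle).
In Python, from rig import read_state, capture, camera_info, sign_off gives the robot as it stands.
- The arm moves only by the tool drive_tool, never from a script. Its argument "moves" is a list of rows, each an object of numbers: "tx", "ty", "tz": the shift along the tool's x, y, z in mm; "wx", "wy", "wz": the turn, a rotation vector about the tool's x, y, z in degrees; "claw": the opening, from 0 (shut) to 1 (fully open). In form: [{"tx": .., "ty": .., "tz": .., "wx": .., "wy": .., "wz": .., "claw": ..}, ...]. A call has exactly 8 rows; each row shifts and turns the commanded pose from where the row before left it, along the tool's axes as they then stand; what a row does not reach is not made up. A row lasts 1/10 s, in which the tool goes at most 50 mm and 8.59 degrees, less where a joint would pass 70% of its speed; a pose out of reach is approached as far as the arm can. A call is refused whole if a number of a shift passes 50 or a number of a turn 8.59, either way. A call with a gripper value outside its range is refused whole. The fingers move at their own pace and stop on an object; "squeeze" is the grip in N (left out, the last holds). Time passes only in rows, so rows that do not move let the fingers close, or fill a call up. It gives the time, the measured TCP pose, the force, the opening and the grip force at its end, in the units of the state.
- read_state(): the state, without advancing time (a new reading comes with each control period).
- capture(name): name is "scene" or "top"; returns the picture (420x560x3 uint8, red, green, blue); there is no depth.
- camera_info(name): a dict with "fx", "fy", "cx", "cy" (pixels), "dist_coeffs" ([k1, k2, p1, p2, k3] as OpenCV has them; the pictures are not rectified), "xyz" and "rotation" of the camera in the world. Camera axes: x right, y up, looking along -z (the intrinsics and any distortion apply to the point x, -y, -z); pixel columns grow to the right and rows downward; lengths in mm; the calibration is good to about 2 mm. A picture is of the moment at which its call begins. camera_info takes no time and is no camera call.
- sign_off(): hands the job in; it is judged then, once.
The state is a dict: "time": time; "q": joint angles; "dq": joint speeds; "joint_efforts": joint torques, N m; "eef_pos": TCP position; "tcp_rot": TCP orientation; "wrist_force": force on the tool from outside, world axes, zero at the start; "torque": the same for the moment, N m; "finger_gap": finger opening in mm; "finger_force": force on a finger pad.
Only numpy, scipy, OpenCV 4.12 (cv2) and the standard library are available. Lean on these libraries where they do the work, as an engineer would, in place of code of your own. Each camera call takes 0.05 s, during which the arm holds its last target. There are 200 camera calls.

### The job

The test kiln is hot and its upswing door stands open: take the hook pole from its rest, hook its pin into the ring eye on the raised door, swing the door down gently with the pole, not in one fling, and push it home with it until the spring catch holds it fully shut, without straining the door. Then unhook and lay the pole back in its rest. Touch the kiln with nothing but the pole, and leave everything else on the bench where it is.

Things in the scene. Friction and masses are not known exactly. Their poses are not given: they have to be found in the camera images.
- kiln: The hot bench kiln, fixed: 280 wide, 200 deep, 340 mm high, grey base with controls, chamber above it, door on the front. Origin on the bench under the middle of its front face; x points from the front into the kiln, y to the left as seen from the front, z up. Nothing but the pole may touch it.
- door (a joint): Door angle, rad: 0 fully shut (hanging upright), 1.2 to 1.45 standing open. Door 210 wide x 185 high x 24 mm, about 0.5 kg. A stiff hinge keeps it at any angle (1 to 5 N at the eye moves it). At about 0.04 it meets the spring catch: 9 to 12 N at the eye, inward and a little down, pushes it past; the load drops, it snaps to 0 and stays (6 N or more reopens it). 20 N strains it.
- door_hinge (a point): Middle of the door's hinge line, which runs along the kiln's y across the top of the door: 12 mm in front of the kiln's front face and 292 mm above the bench.
- door_eye (a point): Centre of the steel ring eye on the door's outer face near its lower edge: clear hole 23 mm, ring wire 6 mm. The hole's axis lies along the kiln's y at every door angle, so a pin enters sideways. With the door shut it is 165 mm below the hinge line and 46 mm in front of it (127 mm above the bench), 21 mm off the door's face; it turns with the door.
- pole: Loose hook pole, 330 mm long, 0.2 kg, lying along its own x: flat wooden handle 18 wide x 38 mm high from x = -180 to +60 mm, then a 10 mm steel rod to x = 150 mm, where a straight 9 mm pin turns off square to its -y side (its right), reaching 50 mm from the pole's axis. Origin on its axis; z up as it lies.
- pole_grip (a point): Grasp point on the pole's axis, 20 mm ahead of its origin, on the wooden handle near its centre of mass; 130 mm behind the pin. A firm grip (100 N or more) keeps the pole from turning in the fingers; it is stiff along its length and gives under loads across it.
- pole_pin (a point): Middle of the pole's pin: 150 mm along the pole's x and 24 mm to its -y side. The pin's tip is 26 mm beyond it, the rod's axis 24 mm back.
- rest: Grey steel bench rest of the pole, fixed, 240 x 85 mm, with two flared open-topped cradles up to about 75 mm high, 75 mm behind and 105 mm ahead of its origin. Origin on the bench. A pole in its rest has its origin straight above this origin, 55 mm over the bench, and its x along the rest's x.
- tile_a: Test tile 90 x 52 x 8 mm on the ware board, loose; a bystander. Origin under its centre.
- tile_b: Another such tile on the ware board, loose; a bystander.
- tile_c: Another such tile lying on the bench in front of the kiln, loose; a bystander.
- post: Kiln post, upright tube 42 mm across and 55 mm high, loose; a bystander. Origin under its centre.
- jar: Glaze jar 68 mm across and 85 mm high on the bench in front of the kiln's right side, loose; a bystander. Origin under its centre.
- bowl: Small white bowl 110 mm across and 45 mm high, loose, in front of the kiln; a bystander. Origin under its centre.
- brush: Glaze brush 180 mm long lying on the bench in front of the kiln's left side, loose; a bystander.

How it is judged:
By the outcome, as a careful person would: the job done as asked, in the order asked, and still so for the second after the job is handed in, with the robot touching nothing.
It also fails if it takes over 72 s, if anything falls off the work surface, if the arm or the gripper's body presses on something with over 40 N, if the wrist force passes 120 N, or if a joint passes its speed limit or range.

## Working session

There is one attempt and no reset: what is moved stays moved. The work goes in short steps, Python scripts to look and compute and a tool call to move; the robot and the scene stay as the last step left them, time stands still between calls to the robot, and variables do not carry over. Pictures are saved under pics/ and viewed, at most 10 in all, crops included, and the job is handed in when it is done.

Besides the shell and the picture viewer there is one more tool, called after "Call:" as name([rows], argument=value, ...), one row to a line, values as JSON. drive_tool: Moves the arm, as the interface text tells. Its arguments: {"type":"object","properties":{"moves":{"type":"array"},"squeeze":{"type":"number"}},"required":["moves"]}

```bash
mkdir -p pics; ls
python3 - <<'E'
from rig import *
import cv2
for n in("scene","top"):
    im=capture(n); cv2.imwrite(f"pics/{n}0.png",im[:,:,::-1]); print(camera_info(n))
print(read_state())
E
```

```text
pics
{'fx': 511.0894344343851, 'fy': 511.0894344343851, 'cx': 271.8281787430076, 'cy': 201.4161293535769, 'dist_coeffs': array([-0.18379135,  0.        ,  0.        ,  0.        ,  0.        ]), 'xyz': array([ 445.37147181,  680.64160663, 1168.29785771]), 'rotation': array([ 0.05881292, -0.93302258, -2.87213955])}
{'fx': 527.2932582079966, 'fy': 527.2932582079966, 'cx': 277.10762786491404, 'cy': 217.1056324172853, 'dist_coeffs': array([-0.11276382,  0.        ,  0.        ,  0.        ,  0.        ]), 'xyz': array([ 269.4586126 ,  -12.10600913, 1498.96734431]), 'rotation': array([ 0.16957099, -0.17217248, -1.6207753 ])}
{'time': 0.1, 'q': array([ 1.26741914e+00,  3.00387936e-01,  1.52153316e+00, -1.55469125e-05,
        1.32071186e+00, -6.66277525e-02]), 'dq': array([-0.00128938,  0.00032019, -0.00262142,  0.00084552,  0.00055535,
       -0.00024743]), 'joint_efforts': array([ 1.01228899e-03, -5.44369841e+01, -3.62369049e+01, -3.87360126e-05,
        2.97017541e-03, -3.86884722e-06]), 'eef_pos': array([128.96015044, 534.46105569, 247.78719984]), 'tcp_rot': array([-3.70990331e-01, -3.11943243e+00,  1.61047418e-03]), 'wrist_force': array([ 1.06046761,  0.21377148, -0.51402231]), 'torque': array([-0.0178602 , -0.06163986,  0.00670311]), 'finger_force': 0.0, 'finger_gap': 85.11996199490245}
```

View pics/scene0.png

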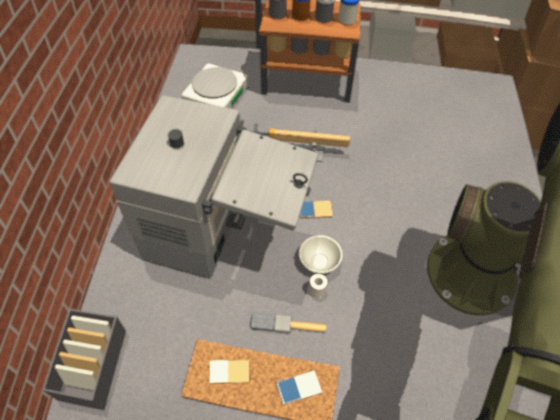

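View pics/top0.png

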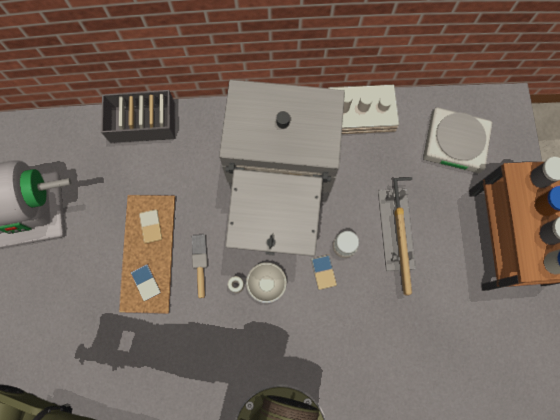

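The scene view shows the kiln with its door raised and the eye near (300,180). The top view shows the kiln front near rows 165-175, the eye near (270,240), and the pole lying from (407,292) to its pin near (403,179). I'll zoom in to measure.

Run:
```python
import cv2
t=cv2.imread("pics/top0.png");s=cv2.imread("pics/scene0.png")
def crop(im,x0,x1,y0,y1,f,n):
    c=cv2.resize(im[y0:y1,x0:x1],None,fx=f,fy=f,interpolation=cv2.INTER_CUBIC)
    for x in range((x0+19)//20*20,x1,20):
        cv2.line(c,(int((x-x0+.5)*f),0),(int((x-x0+.5)*f),6),(0,0,255),1); cv2.putText(c,str(x),(int((x-x0)*f)-10,18),0,.4,(0,0,255),1)
    for y in range((y0+19)//20*20,y1,20):
        cv2.line(c,(0,int((y-y0+.5)*f)),(6,int((y-y0+.5)*f)),(0,0,255),1); cv2.putText(c,str(y),(8,int((y-y0+.5)*f)+4),0,.4,(0,0,255),1)
    cv2.imwrite("pics/"+n,c)
crop(t,215,425,75,305,2.6,"t1.png")
crop(t,370,425,165,305,4.2,"t2.png")
crop(s,115,355,90,275,3.2,"s1.png")
```

```text
(no output)
```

View pics/t1.png

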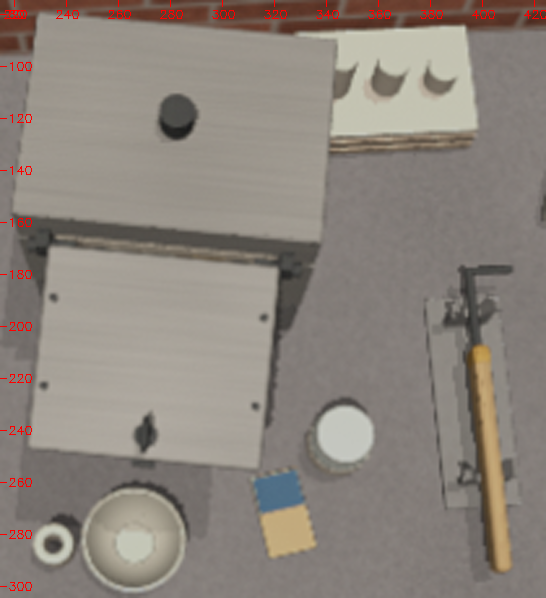

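View pics/t2.png

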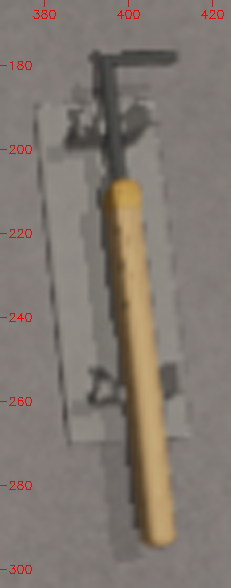

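View pics/s1.png

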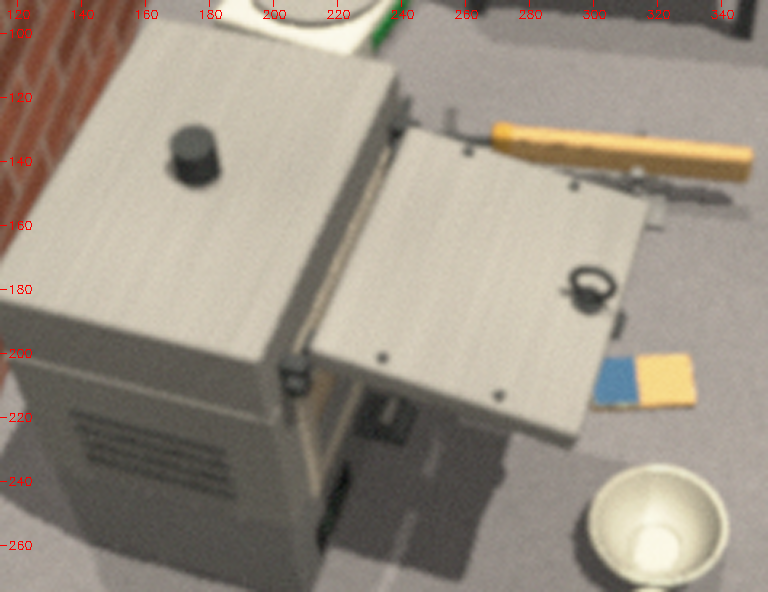

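```bash
cat > h.py <<'E'
import numpy as np,cv2
from rig import *
from scipy.spatial.transform import Rotation as R
from scipy.optimize import least_squares
F=np.diag([1,-1,-1.])
def proj(n,P):
    c=camera_info(n); Rc=R.from_rotvec(c["rotation"]).as_matrix()
    X=(np.atleast_2d(P)-c["xyz"])@Rc@F
    K=np.array([[c["fx"],0,c["cx"]],[0,c["fy"],c["cy"]],[0,0,1]])
    return cv2.projectPoints(X,np.zeros(3),np.zeros(3),K,c["dist_coeffs"])[0][:,0]
def fr(p,P):
    c,s=np.cos(p[2]),np.sin(p[2]); P=np.atleast_2d(P)
    return np.c_[p[0]+c*P[:,0]-s*P[:,1],p[1]+s*P[:,0]+c*P[:,1],P[:,2]]
def door(th,out,down,y):
    return [-12-down*np.sin(th)-out*np.cos(th),y,292-down*np.cos(th)+out*np.sin(th)]
E
python3 - <<'E'
from h import *
def kp(p):
    e,th,dt=p[3:6]
    top=[[-e,140+e,340],[-e,-140-e,340],[200+e,-140-e,340],[200+e,140+e,340]]
    d=[door(th,25,dt,105),door(th,25,dt,-105),door(th,25,dt+185,-105),door(th,25,dt+185,105),door(th,46,165,0)]
    return fr(p,top+d)
T=np.array([[220.8,157.7],[340,167.3],[343.8,89.6],[229.6,79.6],[233.5,169.2],[322.3,178],[315,255],[226.5,246.9],[271.2,241.2]])
S=np.array([[195.6,203.1],[239,111.3],[161.9,94.7],[115,183.8],[212.8,198.8],[243.1,130],[318.8,151.9],[295.6,225.9],[300,178.8]])
f=lambda p:np.r_[(proj("top",kp(p))-T).ravel(),(proj("scene",kp(p))-S).ravel()]
r=least_squares(f,[550,0,0,0,1.3,0],x_scale=[10,10,.1,5,.1,5],loss="soft_l1")
print(r.x,r.cost); print(f(r.x).reshape(2,9,2).round(1).tolist())
for th in (r.x[4],0): print(fr(r.x,door(th,46,165,0)))
def pp(p): return fr(p,[[60,0,74],[-180,0,74],[150,0,p[3]],[150,-50,p[3]]])
TP=np.array([[399.8,209.8],[408.1,294.8],[395.5,178.6],[412,178.6]])
SP=np.array([[272.8,130.6]])
g=lambda p:np.r_[(proj("top",pp(p))-TP).ravel(),(proj("scene",pp(p)[:1])-SP).ravel()]
q=least_squares(g,[450,-330,0,55],x_scale=[10,10,.1,5]);print(q.x,g(q.x).round(1))
for n,px,z in(("jar",(347.5,239),85),("bowl",(266,282),45),("post",(235,284),55)):
    print(n,least_squares(lambda w:(proj("top",[[*w,z]])-px).ravel(),[400,0]).x)
E
```

```text
[ 6.50570046e+02 -3.16849596e+01 -1.51327071e-01 -1.77638115e+00
  1.41941739e+00  1.64108463e+00] 16.851570904053478
[[[-1.6, -0.6], [-1.6, 0.5], [-0.1, 0.4], [-0.5, 0.6], [-0.2, 0.1], [0.3, -0.7], [0.6, 1.4], [-1.0, 1.0], [-0.2, 1.5]], [[-0.0, -1.1], [-0.4, -2.0], [-0.5, -0.2], [-5.7, -2.7], [-1.5, -0.6], [-0.7, -2.1], [0.0, 0.3], [0.6, 0.1], [0.5, -0.4]]]
[[470.60059406  -4.24090048 312.59170962]]
[[593.23287625 -22.94144976 127.        ]]
[ 5.22784793e+02 -3.64613575e+02  2.37881254e-03  7.01503534e+01] [-0.6  0.1  0.3  1.5 -0.1  0.7  0.7 -0.2 -2.4 -0.2]
jar [ 507.42318233 -211.34248936]
bowl [407.27428327  17.24946612]
post [405.56234663 102.03136482]
```

```bash
cat >> h.py <<'E'
def pts(n,z,g=(450,0)):  # helper: pixel->world at height
    return least_squares(lambda w:(proj(n[0],[[*w,z]])-n[1]).ravel(),g).x
def togo(P,yaw,n=8,pitch=0,wp=()):
    """rows (tool frame) to bring grasp pose: pole frame x dir yaw, at TCP P; tool x=-pole x, y=pole y, z=down"""
    s=read_state(); R0=R.from_rotvec(s["tcp_rot"])
    R1=R.from_euler("zy",[yaw,pitch])*R.from_matrix(np.diag([-1,1,-1.]))
    d=R0.inv().apply(np.array(P)-s["eef_pos"]); w=(R0.inv()*R1).as_rotvec(degrees=True)
    print("t",round(s["time"],2),"shift",d.round(1),"turn",w.round(2),"F",s["wrist_force"].round(1),"gap",s["finger_gap"].round(1),"q",s["q"].round(2),"pos",s["eef_pos"].round(1))
E
python3 - <<'E'
from h import *
def pp(p): return fr(p,[[60,0,74],[-180,0,74],[155,0,60],[150,-50,59.5]])
TP=np.array([[399.8,209.8],[408.1,294.8],[395.3,178.],[412,178.6]])
SP=np.array([[269.4,130.]])
g=lambda p:np.r_[(proj("top",pp(p))-TP).ravel(),(proj("scene",pp(p)[:1])-SP).ravel()]
q=least_squares(g,[450,-330,0],x_scale=[10,10,.1]);print(q.x,g(q.x).round(1)); print("grip",fr(q.x,[20,0,55]))
# plate corners at z~6 top
for c in((38,106),(70,442),(190,437),(152,98)): print(pts(("top",np.array(c)/4.2+(370,165)),6))
# eye triangulation
print(least_squares(lambda P:np.r_[(proj("top",[P])-[271.2,241.2]).ravel(),(proj("scene",[P])-[300,178.8]).ravel()],[470,0,310]).x)
togo([330,200,300],0)
E
```

```text
[ 5.25284392e+02 -3.65530468e+02 -4.24824583e-03] [-0.2 -0.8  0.1  0.6 -0.3 -0.2  0.4  0.1  0.2  0. ]
grip [[ 545.28421158 -365.61543244   55.        ]]
[ 660.31839122 -327.93486134]
[ 424.00847674 -326.94118129]
[ 422.26220207 -409.63857839]
[ 661.6749936  -409.24520201]
[472.95399966  -4.61169321 310.92928354]Traceback (most recent call last):
  File "<stdin>", line 11, in <module>
  File "h.py", line 23, in togo
    print("t",round(s["time"],2),"shift",d.round(1),"turn",w.round(2),"F",s["wrist_force"].round(1),"gap",s["finger_gap"].round(1),"q",s["q"].round(2),"pos",s["eef_pos"].round(1))
                                                                                                          ^^^^^^^^^^^^^^^^^^^^^
AttributeError: 'float' object has no attribute 'round'
```

```bash
sed -i 's/s\["finger_gap"\].round(1)/round(s["finger_gap"],1)/' h.py; python3 -c "
from h import *
togo([330,200,300],0)"
```

```text
t 0.1 shift [-273.9 -278.   -51.9] turn [-6.000e-02 -1.000e-02 -1.356e+01] F [ 1.1  0.2 -0.5] gap 85.1 q [ 1.27  0.3   1.52 -0.    1.32 -0.07] pos [129.  534.5 247.8]
```

Call:
drive_tool([
  {"tx": -34, "ty": -35, "tz": -6, "claw": 1},
  {"tx": -34, "ty": -35, "tz": -6, "claw": 1},
  {"tx": -34, "ty": -35, "tz": -6, "claw": 1},
  {"tx": -34, "ty": -35, "tz": -6, "claw": 1},
  {"tx": -34, "ty": -35, "tz": -6, "claw": 1},
  {"tx": -34, "ty": -35, "tz": -6, "claw": 1},
  {"tx": -34, "ty": -35, "tz": -6, "claw": 1},
  {"tx": -34, "ty": -35, "tz": -6, "claw": 1},
])

```text
$.moves[0]: bad value
```

```bash
python3 -c "
from h import *
togo([335,-180,300],0)"
```

```text
t 0.1 shift [-367.9 -646.3  -51.6] turn [-6.000e-02 -1.000e-02 -1.356e+01] F [ 1.1  0.2 -0.5] gap 85.1 q [ 1.27  0.3   1.52 -0.    1.32 -0.07] pos [129.  534.5 247.8]
```

Call:
drive_tool([
  {"tx": -34, "ty": -35, "tz": -6, "wx": 0, "wy": 0, "wz": 0, "claw": 1},
  {"tx": -34, "ty": -35, "tz": -6, "wx": 0, "wy": 0, "wz": 0, "claw": 1},
  {"tx": -34, "ty": -35, "tz": -6, "wx": 0, "wy": 0, "wz": 0, "claw": 1},
  {"tx": -34, "ty": -35, "tz": -6, "wx": 0, "wy": 0, "wz": 0, "claw": 1},
  {"tx": -34, "ty": -35, "tz": -6, "wx": 0, "wy": 0, "wz": 0, "claw": 1},
  {"tx": -34, "ty": -35, "tz": -6, "wx": 0, "wy": 0, "wz": 0, "claw": 1},
  {"tx": -34, "ty": -35, "tz": -6, "wx": 0, "wy": 0, "wz": 0, "claw": 1},
  {"tx": -34, "ty": -35, "tz": -6, "wx": 0, "wy": 0, "wz": 0, "claw": 1},
])

```text
time: 0.9
eef_pos: [328.1, 196.8, 296.5]
tcp_rot: [0.371, 3.119, 0.0]
wrist_force: [0.7, 1.1, -1.4]
finger_gap: 85.2
finger_force: 0.0
```

```bash
python3 -c "
from h import *
togo([335,-180,300],0)"
```

```text
t 0.9 shift [ -95.  -364.7   -3.5] turn [ 1.000e-02  1.000e-02 -1.355e+01] F [ 0.7  1.1 -1.4] gap 85.2 q [ 0.44 -0.12  1.87 -0.    1.4  -0.89] pos [328.1 196.8 296.5]
```

Call:
drive_tool([
  {"tx": -12, "ty": -46, "tz": 0, "wx": 0, "wy": 0, "wz": 0, "claw": 1},
  {"tx": -12, "ty": -46, "tz": 0, "wx": 0, "wy": 0, "wz": 0, "claw": 1},
  {"tx": -12, "ty": -46, "tz": 0, "wx": 0, "wy": 0, "wz": 0, "claw": 1},
  {"tx": -12, "ty": -46, "tz": 0, "wx": 0, "wy": 0, "wz": 0, "claw": 1},
  {"tx": -12, "ty": -46, "tz": 0, "wx": 0, "wy": 0, "wz": 0, "claw": 1},
  {"tx": -12, "ty": -46, "tz": 0, "wx": 0, "wy": 0, "wz": 0, "claw": 1},
  {"tx": -12, "ty": -46, "tz": 0, "wx": 0, "wy": 0, "wz": -6.8, "claw": 1},
  {"tx": 0, "ty": -46, "tz": 0, "wx": 0, "wy": 0, "wz": -6.8, "claw": 1},
])

```text
time: 1.7
eef_pos: [328.3, -174.3, 296.2]
tcp_rot: [0.022, 3.141, 0.0]
wrist_force: [1.2, -0.0, -0.0]
finger_gap: 85.6
finger_force: 0.0
```

```bash
python3 -c "
from h import *
togo([545.5,-366,150],-.004)"
```

```text
t 1.7 shift [-219.9 -188.6  146.2] turn [ 0.01  0.   -0.58] F [ 1.2 -0.  -0. ] gap 85.6 q [-0.59 -0.15  1.89  0.    1.4  -2.14] pos [ 328.3 -174.3  296.2]
```

Call:
drive_tool([
  {"tx": -27, "ty": -23, "tz": 18, "wx": 0, "wy": 0, "wz": 0, "claw": 1},
  {"tx": -27, "ty": -23, "tz": 18, "wx": 0, "wy": 0, "wz": 0, "claw": 1},
  {"tx": -27, "ty": -23, "tz": 18, "wx": 0, "wy": 0, "wz": 0, "claw": 1},
  {"tx": -27, "ty": -23, "tz": 18, "wx": 0, "wy": 0, "wz": 0, "claw": 1},
  {"tx": -27, "ty": -23, "tz": 18, "wx": 0, "wy": 0, "wz": 0, "claw": 1},
  {"tx": -28, "ty": -23, "tz": 18, "wx": 0, "wy": 0, "wz": 0, "claw": 1},
  {"tx": -27, "ty": -23, "tz": 18, "wx": 0, "wy": 0, "wz": 0, "claw": 1},
  {"tx": -28, "ty": -23, "tz": 18, "wx": 0, "wy": 0, "wz": 0, "claw": 1},
])

```text
time: 2.5
eef_pos: [544.2, -361.0, 150.9]
tcp_rot: [-0.028, -3.141, -0.001]
wrist_force: [0.6, -0.2, 0.7]
finger_gap: 85.4
finger_force: 0.0
```

```bash
python3 -c "
from h import *
capture('top')
togo([545.5,-366,53],-.004)"
```

```text
t 2.55 shift [-0.4 -3.5 92.5] turn [ 0.2  -0.28 -0.83] F [ 2.  -3.4 -1.4] gap 85.5 q [-0.64  0.63  1.29 -0.    1.23 -2.19] pos [ 545.6 -362.8  145.5]
```

Call:
drive_tool([
  {"tx": 0, "ty": -3, "tz": 14, "wx": 0, "wy": 0, "wz": 0, "claw": 1},
  {"tx": 0, "ty": 0, "tz": 14, "wx": 0, "wy": 0, "wz": 0, "claw": 1},
  {"tx": 0, "ty": 0, "tz": 14, "wx": 0, "wy": 0, "wz": 0, "claw": 1},
  {"tx": 0, "ty": 0, "tz": 14, "wx": 0, "wy": 0, "wz": 0, "claw": 1},
  {"tx": 0, "ty": 0, "tz": 14, "wx": 0, "wy": 0, "wz": 0, "claw": 1},
  {"tx": 0, "ty": 0, "tz": 14, "wx": 0, "wy": 0, "wz": 0, "claw": 1},
  {"tx": 0, "ty": 0, "tz": 0, "wx": 0, "wy": 0, "wz": 0, "claw": 1},
  {"tx": 0, "ty": 0, "tz": 0, "wx": 0, "wy": 0, "wz": 0, "claw": 1},
])

```text
time: 3.35
eef_pos: [543.4, -363.2, 68.3]
tcp_rot: [-0.028, -3.141, -0.0]
wrist_force: [0.5, -0.1, 0.0]
finger_gap: 85.5
finger_force: 0.0
```

```bash
python3 -c "
from h import *
togo([545.5,-366,53],-.004)"
```

```text
t 3.35 shift [-2.1 -2.7 15.3] turn [ 0.   -0.   -0.79] F [ 0.5 -0.1  0. ] gap 85.5 q [-0.65  0.71  1.35  0.    1.08 -2.2 ] pos [ 543.4 -363.2   68.3]
```

Call:
drive_tool([
  {"tx": -2, "ty": -3, "tz": 8, "wx": 0, "wy": 0, "wz": -0.8, "claw": 1},
  {"tx": 0, "ty": 0, "tz": 7, "wx": 0, "wy": 0, "wz": 0, "claw": 0.6},
  {"tx": 0, "ty": 0, "tz": 0, "wx": 0, "wy": 0, "wz": 0, "claw": 0.4},
  {"tx": 0, "ty": 0, "tz": 0, "wx": 0, "wy": 0, "wz": 0, "claw": 0.3},
  {"tx": 0, "ty": 0, "tz": 0, "wx": 0, "wy": 0, "wz": 0, "claw": 0.2},
  {"tx": 0, "ty": 0, "tz": 0, "wx": 0, "wy": 0, "wz": 0, "claw": 0.1},
  {"tx": 0, "ty": 0, "tz": 0, "wx": 0, "wy": 0, "wz": 0, "claw": 0},
  {"tx": 0, "ty": 0, "tz": 0, "wx": 0, "wy": 0, "wz": 0, "claw": 0},
], squeeze=30)

```text
time: 4.15
eef_pos: [545.5, -366.6, 53.8]
tcp_rot: [0.006, 3.141, -0.001]
wrist_force: [-0.1, -2.4, 3.3]
finger_gap: 17.6
finger_force: 32.4
```

Call:
drive_tool([
  {"tx": 0, "ty": 0, "tz": 0, "wx": 0, "wy": 0, "wz": 0, "claw": 0},
  {"tx": 0, "ty": 0, "tz": 0, "wx": 0, "wy": 0, "wz": 0, "claw": 0},
  {"tx": 0, "ty": 0, "tz": 0, "wx": 0, "wy": 0, "wz": 0, "claw": 0},
  {"tx": 0, "ty": 0, "tz": -3, "wx": 0, "wy": 0, "wz": 0, "claw": 0},
  {"tx": 0, "ty": 0, "tz": -5, "wx": 0, "wy": 0, "wz": 0, "claw": 0},
  {"tx": 0, "ty": 0, "tz": -7, "wx": 0, "wy": 0, "wz": 0, "claw": 0},
  {"tx": 0, "ty": 0, "tz": -7, "wx": 0, "wy": 0, "wz": 0, "claw": 0},
  {"tx": 0, "ty": 0, "tz": -8, "wx": 0, "wy": 0, "wz": 0, "claw": 0},
], squeeze=118)

```text
time: 4.95
eef_pos: [545.3, -366.1, 83.9]
tcp_rot: [-0.006, -3.141, -0.0]
wrist_force: [0.3, -0.7, -1.9]
finger_gap: 17.3
finger_force: 115.0
```

Call:
drive_tool([
  {"tx": 0, "ty": 0, "tz": -30, "wx": 0, "wy": 0, "wz": 0, "claw": 0},
  {"tx": 0, "ty": 0, "tz": -45, "wx": 0, "wy": 0, "wz": 0, "claw": 0},
  {"tx": 20, "ty": 0, "tz": -40, "wx": 0, "wy": 0, "wz": 0, "claw": 0},
  {"tx": 25, "ty": 0, "tz": -40, "wx": 0, "wy": 0, "wz": 0, "claw": 0},
  {"tx": 25, "ty": 0, "tz": -40, "wx": 0, "wy": 0, "wz": 0, "claw": 0},
  {"tx": 25, "ty": 0, "tz": -40, "wx": 0, "wy": 0, "wz": 0, "claw": 0},
  {"tx": 25, "ty": 0, "tz": -40, "wx": 0, "wy": 0, "wz": 0, "claw": 0},
  {"tx": 25, "ty": 0, "tz": -30, "wx": 0, "wy": 0, "wz": 0, "claw": 0},
])

```text
time: 5.75
eef_pos: [399.1, -365.3, 391.7]
tcp_rot: [0.006, 3.14, -0.003]
wrist_force: [0.6, -0.8, -2.0]
finger_gap: 16.8
finger_force: 115.2
```

```bash
python3 -c "
from h import *
e=[471.8,-4.4,311.8]; k=[e[0],e[1],-.151]
P=fr(k,[-130,84,390])[0];print(P); togo(P,-.151)"
```

```text
[355.9151047   98.19966394 390.        ]
t 5.75 shift [ 44.9 463.3   0.6] turn [-0.11  0.13  8.44] F [ 0.6 -0.8 -2. ] gap 16.8 q [-0.81  0.21  1.3   0.    1.62 -2.38] pos [ 399.1 -365.3  391.7]
```

Call:
drive_tool([
  {"tx": 4, "ty": 44, "tz": 0, "wx": 0, "wy": 0, "wz": 0, "claw": 0},
  {"tx": 4, "ty": 44, "tz": 0, "wx": 0, "wy": 0, "wz": 0, "claw": 0},
  {"tx": 4, "ty": 44, "tz": 0, "wx": 0, "wy": 0, "wz": 0, "claw": 0},
  {"tx": 6, "ty": 44, "tz": 0, "wx": 0, "wy": 0, "wz": 0, "claw": 0},
  {"tx": 6, "ty": 44, "tz": 0, "wx": 0, "wy": 0, "wz": 0, "claw": 0},
  {"tx": 6, "ty": 44, "tz": 0, "wx": 0, "wy": 0, "wz": 0, "claw": 0},
  {"tx": 6, "ty": 44, "tz": 0, "wx": 0, "wy": 0, "wz": 0, "claw": 0},
  {"tx": 6, "ty": 44, "tz": 0, "wx": 0, "wy": 0, "wz": 0, "claw": 0},
])

```text
time: 6.55
eef_pos: [358.6, -11.9, 389.0]
tcp_rot: [0.007, 3.14, -0.0]
wrist_force: [0.7, 0.8, -2.9]
finger_gap: 16.7
finger_force: 115.7
```

Call:
drive_tool([
  {"tx": 0, "ty": 44, "tz": 0, "wx": 0, "wy": 0, "wz": 1.4, "claw": 0},
  {"tx": 0, "ty": 40, "tz": 0, "wx": 0, "wy": 0, "wz": 1.4, "claw": 0},
  {"tx": 0, "ty": 27, "tz": 0, "wx": 0, "wy": 0, "wz": 1.4, "claw": 0},
  {"tx": 0, "ty": 0, "tz": 0, "wx": 0, "wy": 0, "wz": 1.4, "claw": 0},
  {"tx": 0, "ty": 0, "tz": 0, "wx": 0, "wy": 0, "wz": 1.4, "claw": 0},
  {"tx": 0, "ty": 0, "tz": 0, "wx": 0, "wy": 0, "wz": 1.4, "claw": 0},
  {"tx": 0, "ty": 0, "tz": 0, "wx": 0, "wy": 0, "wz": 0, "claw": 0},
  {"tx": 0, "ty": 0, "tz": 0, "wx": 0, "wy": 0, "wz": 0, "claw": 0},
])

```text
time: 7.35
eef_pos: [362.4, 96.8, 388.4]
tcp_rot: [0.238, 3.132, 0.0]
wrist_force: [0.4, -0.7, -1.5]
finger_gap: 16.8
finger_force: 115.7
```

```bash
python3 -c "
from h import *
e=[471.8,-4.4,311.8]; k=[e[0],e[1],-.151]
P=fr(k,[-130,89,310])[0];print(P); togo(P,-.151)"
```

```text
[356.66723884 103.14276967 310.        ]
t 7.35 shift [ 6.7  5.4 78.4] turn [ 0.    0.01 -0.03] F [ 0.4 -0.7 -1.5] gap 16.8 q [ 0.16 -0.18  1.71 -0.    1.61 -1.26] pos [362.4  96.8 388.4]
```

Call:
drive_tool([
  {"tx": 1, "ty": 1, "tz": 10, "wx": 0, "wy": 0, "wz": 0, "claw": 0},
  {"tx": 1, "ty": 1, "tz": 10, "wx": 0, "wy": 0, "wz": 0, "claw": 0},
  {"tx": 1, "ty": 1, "tz": 10, "wx": 0, "wy": 0, "wz": 0, "claw": 0},
  {"tx": 1, "ty": 1, "tz": 10, "wx": 0, "wy": 0, "wz": 0, "claw": 0},
  {"tx": 1, "ty": 1, "tz": 10, "wx": 0, "wy": 0, "wz": 0, "claw": 0},
  {"tx": 1, "ty": 0, "tz": 10, "wx": 0, "wy": 0, "wz": 0, "claw": 0},
  {"tx": 0, "ty": 0, "tz": 10, "wx": 0, "wy": 0, "wz": 0, "claw": 0},
  {"tx": 0, "ty": 0, "tz": 0, "wx": 0, "wy": 0, "wz": 0, "claw": 0},
])

```text
time: 8.15
eef_pos: [356.9, 103.2, 317.0]
tcp_rot: [-0.236, -3.131, 0.001]
wrist_force: [-0.2, 0.4, -1.6]
finger_gap: 16.8
finger_force: 115.7
```

Run:
```python
from h import *
a=capture("scene")[:,:,::-1]; b=capture("top")[:,:,::-1]
cv2.imwrite("pics/s2f.png",a);cv2.imwrite("pics/t2f.png",b)
s=read_state();k=[*s["eef_pos"][:2],-.151];z=s["eef_pos"][2]+2
P=fr(k,[[130,0,z],[130,-50,z]]); e=[[471.8,-4.4,311.8]]
print(P)
for n in("scene","top"): print(n,proj(n,P).round(1).tolist(),proj(n,e).round(1))
togo([0,0,0],-.151)
f=5
A=cv2.resize(a[140:220,255:335],None,fx=f,fy=f,interpolation=2);B=cv2.resize(b[200:280,230:310],None,fx=f,fy=f,interpolation=2)
C=np.hstack([A,B])
for i in range(0,800,100): cv2.line(C,(i,0),(i,5),(0,0,255),1); cv2.line(C,(0,i),(5,i),(0,0,255),1)
cv2.imwrite("pics/c2.png",C)
```

```text
[[485.78427958  83.69709728 320.40839858]
 [478.26293814  34.26604    320.40839858]]
scene [[289.2, 208.8], [295.3, 190.0]] [[300.  178.5]]
top [[232.0, 237.7], [253.8, 239.8]] [[271.1 242.3]]
t 8.25 shift [ 337.8 -155.6  318.4] turn [-0.   -0.    0.03] F [ 0.3 -0.5 -2.3] gap 16.8 q [ 0.18 -0.16  1.85 -0.    1.45 -1.24] pos [357.3 103.3 318.4]
```

View pics/c2.png

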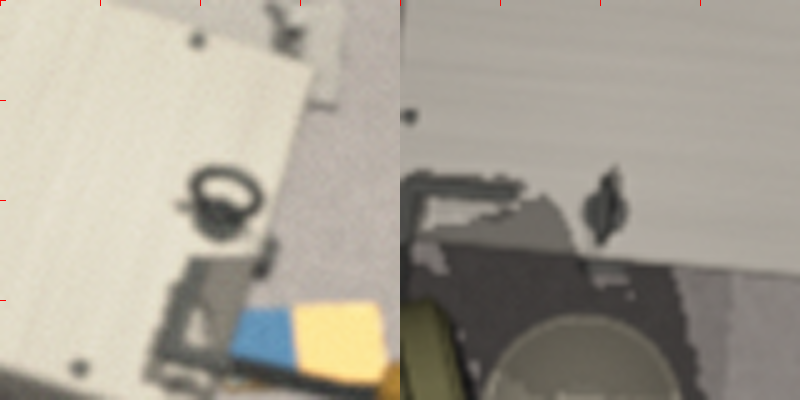

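The left half (scene) shows the ring hole centred at about (300.2,178.6) and the pin tip near (294.3,192). The right half (top) shows the ring centred at about (271.4,241.3) and the pin tip at about (254.6,237.4), with the pin along row 237.4.

Run:
```python
from h import *
def tri(t,s): 
    r=least_squares(lambda P:np.r_[(proj("top",[P])-t).ravel(),(proj("scene",[P])-s).ravel()],[470,0,310]);return r.x.round(1),r.fun.round(2)
print("eye",tri([271.4,241.3],[300.2,178.6])); print("tip",tri([254.6,237.4],[294.2,192])); print("bend",tri([232,237.4],[288.8,210.5]))
```

```text
eye (array([472.6,  -5. , 311.2]), array([-0.07,  0.65, -0.58, -0.2 ]))
tip (array([482.6,  33. , 312.2]), array([-0.13,  1.12, -0.98, -0.34]))
bend (array([486.9,  84.1, 315.1]), array([-0.03,  0.27, -0.23, -0.08]))
```

Run:
```python
import cv2
a=cv2.imread("pics/s2f.png")[170:225,275:330]
cv2.imwrite("pics/c3.png",cv2.resize(a,None,fx=10,fy=10,interpolation=2))
```

```text
(no output)
```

View pics/c3.png

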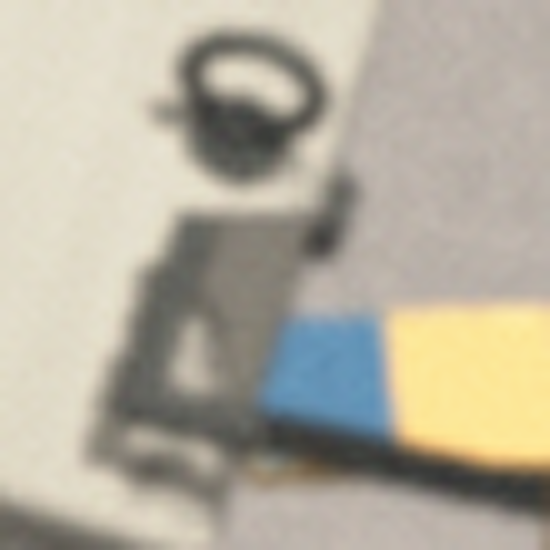

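Call:
drive_tool([
  {"tx": 1, "ty": 0, "tz": 2, "wx": 0, "wy": 0, "wz": 0, "claw": 0},
  {"tx": 1, "ty": 0, "tz": 2, "wx": 0, "wy": 0, "wz": 0, "claw": 0},
  {"tx": 0.5, "ty": 0, "tz": 1, "wx": 0, "wy": 0, "wz": 0, "claw": 0},
  {"tx": 0, "ty": -6, "tz": 0, "wx": 0, "wy": 0, "wz": 0, "claw": 0},
  {"tx": 0, "ty": -8, "tz": 0, "wx": 0, "wy": 0, "wz": 0, "claw": 0},
  {"tx": 0, "ty": -8, "tz": 0, "wx": 0, "wy": 0, "wz": 0, "claw": 0},
  {"tx": 0, "ty": -3, "tz": 0, "wx": 0, "wy": 0, "wz": 0, "claw": 0},
  {"tx": 0, "ty": 0, "tz": 0, "wx": 0, "wy": 0, "wz": 0, "claw": 0},
])

```text
time: 9.05
eef_pos: [351.0, 78.4, 313.5]
tcp_rot: [0.238, 3.132, 0.0]
wrist_force: [-0.4, 0.5, -2.7]
finger_gap: 16.8
finger_force: 115.7
```

Run:
```python
from h import *
a=capture("scene")[:,:,::-1]; b=capture("top")[:,:,::-1]
f=8
A=cv2.resize(a[160:210,270:320],None,fx=f,fy=f,interpolation=2);B=cv2.resize(b[215:265,245:295],None,fx=f,fy=f,interpolation=2)
cv2.imwrite("pics/c4.png",np.hstack([A,B])); togo([0,0,0],-.151)
```

```text
t 9.15 shift [ 335.2 -130.7  313.3] turn [0.01 0.01 0.01] F [ 0.9  0.  -2.8] gap 16.8 q [ 0.12 -0.19  1.89  0.    1.45 -1.3 ] pos [351.   78.8 313.4]
```

View pics/c4.png

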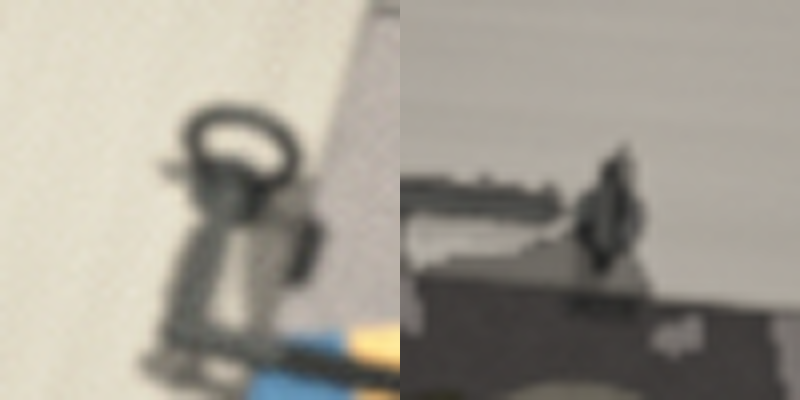

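The scene half shows the pin's line running into the hole centre at about (242,143). The top half shows the pin axis meeting the ring centre at about (610,208). They are aligned, so I'll insert.

Call:
drive_tool([
  {"tx": 0, "ty": -5, "tz": 0, "wx": 0, "wy": 0, "wz": 0, "claw": 0},
  {"tx": 0, "ty": -6, "tz": 0, "wx": 0, "wy": 0, "wz": 0, "claw": 0},
  {"tx": 0, "ty": -6, "tz": 0, "wx": 0, "wy": 0, "wz": 0, "claw": 0},
  {"tx": 0, "ty": -6, "tz": 0, "wx": 0, "wy": 0, "wz": 0, "claw": 0},
  {"tx": 0, "ty": -6, "tz": 0, "wx": 0, "wy": 0, "wz": 0, "claw": 0},
  {"tx": 0, "ty": -6, "tz": 0, "wx": 0, "wy": 0, "wz": 0, "claw": 0},
  {"tx": 0, "ty": -4, "tz": 0, "wx": 0, "wy": 0, "wz": 0, "claw": 0},
  {"tx": 0, "ty": 0, "tz": 0, "wx": 0, "wy": 0, "wz": 0, "claw": 0},
])

```text
time: 9.95
eef_pos: [345.1, 39.9, 313.4]
tcp_rot: [0.237, 3.132, -0.0]
wrist_force: [-0.3, -0.7, -2.7]
finger_gap: 16.5
finger_force: 115.7
```

Run:
```python
from h import *
b=capture("top")[:,:,::-1];a=capture("scene")[:,:,::-1]
f=8
A=cv2.resize(a[160:210,270:320],None,fx=f,fy=f,interpolation=2);B=cv2.resize(b[215:265,245:295],None,fx=f,fy=f,interpolation=2)
cv2.imwrite("pics/c5.png",np.hstack([A,B])); togo([0,0,0],-.151)
# arc: eye path in kiln coords relative, per theta
for th in np.arange(1.42,-.01,-.1): 
    d=door(th,46,165,0); d0=door(1.42,46,165,0); print(round(th,2),round(d[0]-d0[0],1),round(d[2]-d0[2],1))
```

```text
t 10.05 shift [335.2 -91.7 313.3] turn [0.   0.   0.01] F [ 0.2 -0.3 -1.6] gap 16.7 q [ 0.01 -0.22  1.91  0.    1.45 -1.41] pos [345.2  40.3 313.4]
1.42 0.0 0.0
1.32 -1.2 -17.1
1.22 -0.7 -34.2
1.12 1.5 -51.2
1.02 5.4 -67.8
0.92 10.9 -84.1
0.82 18.0 -99.6
0.72 26.7 -114.4
0.62 36.7 -128.3
0.52 48.1 -141.0
0.42 60.8 -152.6
0.32 74.5 -162.8
0.22 89.1 -171.7
0.12 104.6 -179.0
0.02 120.7 -184.7
```

View pics/c5.png

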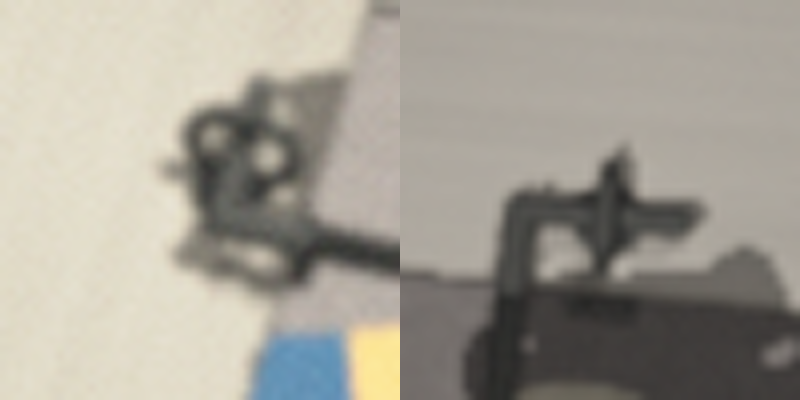

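The pin is through the ring, crossing it at about (610,212) in the top half, with the tip at about (700,213). I'll swing the door down slowly along the arc.

Call:
drive_tool([
  {"tx": 0.3, "ty": 0, "tz": 4.3, "wx": 0, "wy": 0, "wz": 0, "claw": 0},
  {"tx": 0.3, "ty": 0, "tz": 4.3, "wx": 0, "wy": 0, "wz": 0, "claw": 0},
  {"tx": 0.2, "ty": 0, "tz": 4.3, "wx": 0, "wy": 0, "wz": 0, "claw": 0},
  {"tx": 0.2, "ty": 0, "tz": 4.3, "wx": 0, "wy": 0, "wz": 0, "claw": 0},
  {"tx": 0, "ty": 0, "tz": 4.3, "wx": 0, "wy": 0, "wz": 0, "claw": 0},
  {"tx": 0, "ty": 0, "tz": 4.3, "wx": 0, "wy": 0, "wz": 0, "claw": 0},
  {"tx": -0.1, "ty": 0, "tz": 4.3, "wx": 0, "wy": 0, "wz": 0, "claw": 0},
  {"tx": -0.2, "ty": 0, "tz": 4.3, "wx": 0, "wy": 0, "wz": 0, "claw": 0},
])

```text
time: 10.85
eef_pos: [344.5, 40.5, 278.6]
tcp_rot: [0.236, 3.133, -0.0]
wrist_force: [1.9, -0.0, -0.4]
finger_gap: 16.5
finger_force: 115.8
```

Call:
drive_tool([
  {"tx": -0.4, "ty": 0, "tz": 4.2, "wx": 0, "wy": 0, "wz": 0, "claw": 0},
  {"tx": -0.5, "ty": 0, "tz": 4.2, "wx": 0, "wy": 0, "wz": 0, "claw": 0},
  {"tx": -0.6, "ty": 0, "tz": 4.2, "wx": 0, "wy": 0, "wz": 0, "claw": 0},
  {"tx": -0.7, "ty": 0, "tz": 4.2, "wx": 0, "wy": 0, "wz": 0, "claw": 0},
  {"tx": -0.8, "ty": 0, "tz": 4.2, "wx": 0, "wy": 0, "wz": 0, "claw": 0},
  {"tx": -0.9, "ty": 0, "tz": 4.2, "wx": 0, "wy": 0, "wz": 0, "claw": 0},
  {"tx": -1.0, "ty": 0, "tz": 4.2, "wx": 0, "wy": 0, "wz": 0, "claw": 0},
  {"tx": -1.2, "ty": 0, "tz": 4.2, "wx": 0, "wy": 0, "wz": 0, "claw": 0},
])

```text
time: 11.65
eef_pos: [350.5, 39.5, 245.0]
tcp_rot: [-0.236, -3.133, 0.0]
wrist_force: [1.0, -0.4, 0.6]
finger_gap: 16.5
finger_force: 115.8
```

Call:
drive_tool([
  {"tx": -1.3, "ty": 0, "tz": 4.1, "wx": 0, "wy": 0, "wz": 0, "claw": 0},
  {"tx": -1.4, "ty": 0, "tz": 4.1, "wx": 0, "wy": 0, "wz": 0, "claw": 0},
  {"tx": -1.5, "ty": 0, "tz": 4, "wx": 0, "wy": 0, "wz": 0, "claw": 0},
  {"tx": -1.5, "ty": 0, "tz": 4, "wx": 0, "wy": 0, "wz": 0, "claw": 0},
  {"tx": -1.6, "ty": 0, "tz": 4, "wx": 0, "wy": 0, "wz": 0, "claw": 0},
  {"tx": -1.7, "ty": 0, "tz": 3.9, "wx": 0, "wy": 0, "wz": 0, "claw": 0},
  {"tx": -1.8, "ty": 0, "tz": 3.9, "wx": 0, "wy": 0, "wz": 0, "claw": 0},
  {"tx": -1.9, "ty": 0, "tz": 3.8, "wx": 0, "wy": 0, "wz": 0, "claw": 0},
])

```text
time: 12.45
eef_pos: [363.2, 37.6, 213.2]
tcp_rot: [0.236, 3.133, -0.0]
wrist_force: [-0.2, 0.1, 0.6]
finger_gap: 16.7
finger_force: 115.9
```

Call:
drive_tool([
  {"tx": -2.0, "ty": 0, "tz": 3.8, "wx": 0, "wy": 0, "wz": 0, "claw": 0},
  {"tx": -2.1, "ty": 0, "tz": 3.7, "wx": 0, "wy": 0, "wz": 0, "claw": 0},
  {"tx": -2.2, "ty": 0, "tz": 3.7, "wx": 0, "wy": 0, "wz": 0, "claw": 0},
  {"tx": -2.3, "ty": 0, "tz": 3.6, "wx": 0, "wy": 0, "wz": 0, "claw": 0},
  {"tx": -2.4, "ty": 0, "tz": 3.6, "wx": 0, "wy": 0, "wz": 0, "claw": 0},
  {"tx": -2.5, "ty": 0, "tz": 3.5, "wx": 0, "wy": 0, "wz": 0, "claw": 0},
  {"tx": -2.6, "ty": 0, "tz": 3.4, "wx": 0, "wy": 0, "wz": 0, "claw": 0},
  {"tx": -2.6, "ty": 0, "tz": 3.4, "wx": 0, "wy": 0, "wz": 0, "claw": 0},
])

```text
time: 13.25
eef_pos: [381.7, 34.8, 184.5]
tcp_rot: [-0.236, -3.133, -0.0]
wrist_force: [0.1, 0.7, 1.3]
finger_gap: 16.9
finger_force: 116.0
```

Run:
```python
from h import *
a=capture("scene")[:,:,::-1]
cv2.imwrite("pics/c6.png",a)
togo([0,0,0],-.151)
```

```text
t 13.3 shift [372.  -91.6 184.4] turn [-0.   -0.05  0.03] F [-1.3  0.9 -0.4] gap 16.6 q [-0.   -0.01  2.03  0.    1.12 -1.43] pos [381.7  34.8 184.1]
```

View pics/c6.png

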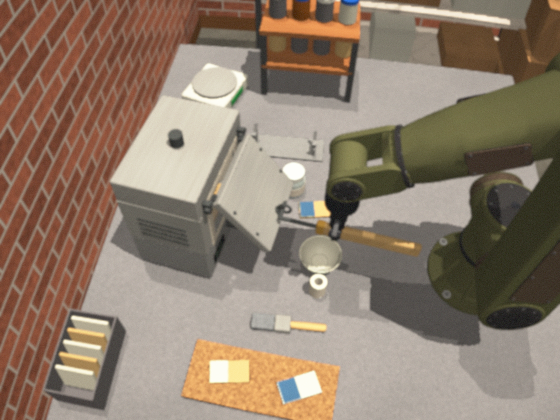

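The picture shows the door about half down, with the ring at (287,209), the rod still in it and the bystanders in place. I'll continue along the arc.

Call:
drive_tool([
  {"tx": -2.7, "ty": 0, "tz": 3.3, "wx": 0, "wy": 0, "wz": 0, "claw": 0},
  {"tx": -2.8, "ty": 0, "tz": 3.2, "wx": 0, "wy": 0, "wz": 0, "claw": 0},
  {"tx": -2.9, "ty": 0, "tz": 3.2, "wx": 0, "wy": 0, "wz": 0, "claw": 0},
  {"tx": -3, "ty": 0, "tz": 3.1, "wx": 0, "wy": 0, "wz": 0, "claw": 0},
  {"tx": -3.1, "ty": 0, "tz": 3, "wx": 0, "wy": 0, "wz": 0, "claw": 0},
  {"tx": -3.1, "ty": 0, "tz": 2.9, "wx": 0, "wy": 0, "wz": 0, "claw": 0},
  {"tx": -3.2, "ty": 0, "tz": 2.8, "wx": 0, "wy": 0, "wz": 0, "claw": 0},
  {"tx": -3.3, "ty": 0, "tz": 2.8, "wx": 0, "wy": 0, "wz": 0, "claw": 0},
])

```text
time: 14.1
eef_pos: [405.6, 31.2, 160.3]
tcp_rot: [0.236, 3.133, -0.0]
wrist_force: [-1.7, -0.6, 0.3]
finger_gap: 16.8
finger_force: 116.0
```

Call:
drive_tool([
  {"tx": -3.3, "ty": 0, "tz": 2.7, "wx": 0, "wy": 0, "wz": 0, "claw": 0},
  {"tx": -3.4, "ty": 0, "tz": 2.6, "wx": 0, "wy": 0, "wz": 0, "claw": 0},
  {"tx": -3.5, "ty": 0, "tz": 2.5, "wx": 0, "wy": 0, "wz": 0, "claw": 0},
  {"tx": -3.5, "ty": 0, "tz": 2.5, "wx": 0, "wy": 0, "wz": 0, "claw": 0},
  {"tx": -3.6, "ty": 0, "tz": 2.4, "wx": 0, "wy": 0, "wz": 0, "claw": 0},
  {"tx": -3.6, "ty": 0, "tz": 2.3, "wx": 0, "wy": 0, "wz": 0, "claw": 0},
  {"tx": -3.7, "ty": 0, "tz": 2.1, "wx": 0, "wy": 0, "wz": 0, "claw": 0},
  {"tx": -3.7, "ty": 0, "tz": 2, "wx": 0, "wy": 0, "wz": 0, "claw": 0},
])

```text
time: 14.9
eef_pos: [433.6, 27.0, 141.2]
tcp_rot: [-0.236, -3.133, -0.0]
wrist_force: [-2.6, 0.8, -0.2]
finger_gap: 16.8
finger_force: 116.0
```

Run:
```python
from h import *
s=read_state(); p=s["eef_pos"]-[345.2,40.3,313.4]; print("kiln dx",p[:2]@[np.cos(.151),-np.sin(.151)],"dy",p[:2]@[np.sin(.151),np.cos(.151)],"dz",p[2],s["wrist_force"].round(1))
```

```text
kiln dx 89.39381434695233 dy 0.10397520560352724 dz -172.17177586304177 [-2.6  0.8 -0.2]
```

Call:
drive_tool([
  {"tx": -1.9, "ty": 0, "tz": 1, "wx": 0, "wy": 0, "wz": 0, "claw": 0},
  {"tx": -1.9, "ty": 0, "tz": 1, "wx": 0, "wy": 0, "wz": 0, "claw": 0},
  {"tx": -1.9, "ty": 0, "tz": 1, "wx": 0, "wy": 0, "wz": 0, "claw": 0},
  {"tx": -1.9, "ty": 0, "tz": 0.9, "wx": 0, "wy": 0, "wz": 0, "claw": 0},
  {"tx": -2, "ty": 0, "tz": 0.9, "wx": 0, "wy": 0, "wz": 0, "claw": 0},
  {"tx": -2, "ty": 0, "tz": 0.9, "wx": 0, "wy": 0, "wz": 0, "claw": 0},
  {"tx": -2, "ty": 0, "tz": 0.8, "wx": 0, "wy": 0, "wz": 0, "claw": 0},
  {"tx": -2, "ty": 0, "tz": 0.8, "wx": 0, "wy": 0, "wz": 0, "claw": 0},
])

```text
time: 15.7
eef_pos: [448.9, 24.6, 134.0]
tcp_rot: [-0.236, -3.133, 0.0]
wrist_force: [-2.9, -0.6, -0.1]
finger_gap: 16.6
finger_force: 116.0
```

Call:
drive_tool([
  {"tx": -1.5, "ty": 0, "tz": 0.6, "wx": 0, "wy": 0, "wz": 0, "claw": 0},
  {"tx": -1.5, "ty": 0, "tz": 0.6, "wx": 0, "wy": 0, "wz": 0, "claw": 0},
  {"tx": -1.5, "ty": 0, "tz": 0.6, "wx": 0, "wy": 0, "wz": 0, "claw": 0},
  {"tx": -1.5, "ty": 0, "tz": 0.5, "wx": 0, "wy": 0, "wz": 0, "claw": 0},
  {"tx": -1.5, "ty": 0, "tz": 0.5, "wx": 0, "wy": 0, "wz": 0, "claw": 0},
  {"tx": -1.5, "ty": 0, "tz": 0.5, "wx": 0, "wy": 0, "wz": 0, "claw": 0},
  {"tx": -1, "ty": 0, "tz": 0.3, "wx": 0, "wy": 0, "wz": 0, "claw": 0},
  {"tx": 0, "ty": 0, "tz": 0, "wx": 0, "wy": 0, "wz": 0, "claw": 0},
])

```text
time: 16.5
eef_pos: [458.7, 23.1, 130.4]
tcp_rot: [-0.236, -3.133, 0.0]
wrist_force: [-2.4, -0.7, -0.4]
finger_gap: 16.9
finger_force: 116.0
```

Call:
drive_tool([
  {"tx": -1, "ty": 0, "tz": 0.3, "wx": 0, "wy": 0, "wz": 0, "claw": 0},
  {"tx": -1, "ty": 0, "tz": 0.3, "wx": 0, "wy": 0, "wz": 0, "claw": 0},
  {"tx": -1, "ty": 0, "tz": 0.3, "wx": 0, "wy": 0, "wz": 0, "claw": 0},
  {"tx": -1, "ty": 0, "tz": 0.3, "wx": 0, "wy": 0, "wz": 0, "claw": 0},
  {"tx": -1, "ty": 0, "tz": 0.3, "wx": 0, "wy": 0, "wz": 0, "claw": 0},
  {"tx": -1, "ty": 0, "tz": 0.3, "wx": 0, "wy": 0, "wz": 0, "claw": 0},
  {"tx": 0, "ty": 0, "tz": 0, "wx": 0, "wy": 0, "wz": 0, "claw": 0},
  {"tx": 0, "ty": 0, "tz": 0, "wx": 0, "wy": 0, "wz": 0, "claw": 0},
])

```text
time: 17.3
eef_pos: [464.7, 22.2, 128.7]
tcp_rot: [0.236, 3.132, -0.0]
wrist_force: [-2.1, -0.5, -1.3]
finger_gap: 16.5
finger_force: 115.9
```

Call:
drive_tool([
  {"tx": -0.5, "ty": 0, "tz": 0.1, "wx": 0, "wy": 0, "wz": 0, "claw": 0},
  {"tx": -0.5, "ty": 0, "tz": 0.1, "wx": 0, "wy": 0, "wz": 0, "claw": 0},
  {"tx": -0.5, "ty": 0, "tz": 0.1, "wx": 0, "wy": 0, "wz": 0, "claw": 0},
  {"tx": -0.5, "ty": 0, "tz": 0.1, "wx": 0, "wy": 0, "wz": 0, "claw": 0},
  {"tx": -0.5, "ty": 0, "tz": 0.1, "wx": 0, "wy": 0, "wz": 0, "claw": 0},
  {"tx": -0.5, "ty": 0, "tz": 0.1, "wx": 0, "wy": 0, "wz": 0, "claw": 0},
  {"tx": 0, "ty": 0, "tz": 0, "wx": 0, "wy": 0, "wz": 0, "claw": 0},
  {"tx": 0, "ty": 0, "tz": 0, "wx": 0, "wy": 0, "wz": 0, "claw": 0},
])

```text
time: 18.1
eef_pos: [467.6, 21.8, 128.1]
tcp_rot: [-0.236, -3.133, 0.0]
wrist_force: [-2.8, -0.2, -1.8]
finger_gap: 16.9
finger_force: 115.9
```

Call:
drive_tool([
  {"tx": -0.5, "ty": 0, "tz": 0.1, "wx": 0, "wy": 0, "wz": 0, "claw": 0},
  {"tx": -0.5, "ty": 0, "tz": 0.1, "wx": 0, "wy": 0, "wz": 0, "claw": 0},
  {"tx": -0.5, "ty": 0, "tz": 0.1, "wx": 0, "wy": 0, "wz": 0, "claw": 0},
  {"tx": -0.5, "ty": 0, "tz": 0.1, "wx": 0, "wy": 0, "wz": 0, "claw": 0},
  {"tx": -0.5, "ty": 0, "tz": 0.1, "wx": 0, "wy": 0, "wz": 0, "claw": 0},
  {"tx": 0, "ty": 0, "tz": 0, "wx": 0, "wy": 0, "wz": 0, "claw": 0},
  {"tx": 0, "ty": 0, "tz": 0, "wx": 0, "wy": 0, "wz": 0, "claw": 0},
  {"tx": 0, "ty": 0, "tz": 0, "wx": 0, "wy": 0, "wz": 0, "claw": 0},
])

```text
time: 18.9
eef_pos: [469.3, 21.6, 127.4]
tcp_rot: [-0.236, -3.131, -0.0]
wrist_force: [-11.6, 1.7, 1.5]
finger_gap: 16.5
finger_force: 116.2
```

Call:
drive_tool([
  {"tx": -0.2, "ty": 0, "tz": 0.05, "wx": 0, "wy": 0, "wz": 0, "claw": 0},
  {"tx": 0, "ty": 0, "tz": 0, "wx": 0, "wy": 0, "wz": 0, "claw": 0},
  {"tx": 0, "ty": 0, "tz": 0, "wx": 0, "wy": 0, "wz": 0, "claw": 0},
  {"tx": -0.2, "ty": 0, "tz": 0.05, "wx": 0, "wy": 0, "wz": 0, "claw": 0},
  {"tx": 0, "ty": 0, "tz": 0, "wx": 0, "wy": 0, "wz": 0, "claw": 0},
  {"tx": 0, "ty": 0, "tz": 0, "wx": 0, "wy": 0, "wz": 0, "claw": 0},
  {"tx": 0, "ty": 0, "tz": 0, "wx": 0, "wy": 0, "wz": 0, "claw": 0},
  {"tx": 0, "ty": 0, "tz": 0, "wx": 0, "wy": 0, "wz": 0, "claw": 0},
])

```text
time: 19.7
eef_pos: [469.7, 21.5, 127.3]
tcp_rot: [-0.236, -3.131, -0.0]
wrist_force: [-10.2, 1.5, 1.7]
finger_gap: 16.4
finger_force: 116.1
```

Run:
```python
from h import *
togo([0,0,0],-.151); print(read_state()["torque"])
```

```text
t 19.7 shift [460.9 -91.7 128.2] turn [-0.   -0.11  0.03] F [-10.2   1.5   1.7] gap 16.4 q [-0.03  0.27  1.87  0.    1.01 -1.45] pos [469.7  21.5 127.3]
[ 0.14178753  1.19262145 -0.20308075]
```

Call:
drive_tool([
  {"tx": -0.3, "ty": 0, "tz": 0.1, "wx": 0, "wy": 0, "wz": 0, "claw": 0},
  {"tx": 0, "ty": 0, "tz": 0, "wx": 0, "wy": 0, "wz": 0, "claw": 0},
  {"tx": 0, "ty": 0, "tz": 0, "wx": 0, "wy": 0, "wz": 0, "claw": 0},
  {"tx": -0.3, "ty": 0, "tz": 0.1, "wx": 0, "wy": 0, "wz": 0, "claw": 0},
  {"tx": 0, "ty": 0, "tz": 0, "wx": 0, "wy": 0, "wz": 0, "claw": 0},
  {"tx": 0, "ty": 0, "tz": 0, "wx": 0, "wy": 0, "wz": 0, "claw": 0},
  {"tx": 0, "ty": 0, "tz": 0, "wx": 0, "wy": 0, "wz": 0, "claw": 0},
  {"tx": 0, "ty": 0, "tz": 0, "wx": 0, "wy": 0, "wz": 0, "claw": 0},
])

```text
time: 20.5
eef_pos: [470.5, 21.4, 127.2]
tcp_rot: [-0.236, -3.131, -0.0]
wrist_force: [-8.9, 1.3, 1.2]
finger_gap: 16.4
finger_force: 116.1
```

Call:
drive_tool([
  {"tx": -0.4, "ty": 0, "tz": 0.1, "wx": 0, "wy": 0, "wz": 0, "claw": 0},
  {"tx": 0, "ty": 0, "tz": 0, "wx": 0, "wy": 0, "wz": 0, "claw": 0},
  {"tx": -0.4, "ty": 0, "tz": 0.1, "wx": 0, "wy": 0, "wz": 0, "claw": 0},
  {"tx": 0, "ty": 0, "tz": 0, "wx": 0, "wy": 0, "wz": 0, "claw": 0},
  {"tx": -0.2, "ty": 0, "tz": 0, "wx": 0, "wy": 0, "wz": 0, "claw": 0},
  {"tx": 0, "ty": 0, "tz": 0, "wx": 0, "wy": 0, "wz": 0, "claw": 0},
  {"tx": 0, "ty": 0, "tz": 0, "wx": 0, "wy": 0, "wz": 0, "claw": 0},
  {"tx": 0, "ty": 0, "tz": 0, "wx": 0, "wy": 0, "wz": 0, "claw": 0},
])

```text
time: 21.3
eef_pos: [471.7, 21.2, 127.0]
tcp_rot: [-0.236, -3.132, -0.0]
wrist_force: [-6.7, 0.9, -0.5]
finger_gap: 16.5
finger_force: 116.0
```

Call:
drive_tool([
  {"tx": -0.4, "ty": 0, "tz": 0.1, "wx": 0, "wy": 0, "wz": 0, "claw": 0},
  {"tx": 0, "ty": 0, "tz": 0, "wx": 0, "wy": 0, "wz": 0, "claw": 0},
  {"tx": -0.4, "ty": 0, "tz": 0.1, "wx": 0, "wy": 0, "wz": 0, "claw": 0},
  {"tx": 0, "ty": 0, "tz": 0, "wx": 0, "wy": 0, "wz": 0, "claw": 0},
  {"tx": -0.3, "ty": 0, "tz": 0, "wx": 0, "wy": 0, "wz": 0, "claw": 0},
  {"tx": 0, "ty": 0, "tz": 0, "wx": 0, "wy": 0, "wz": 0, "claw": 0},
  {"tx": 0, "ty": 0, "tz": 0, "wx": 0, "wy": 0, "wz": 0, "claw": 0},
  {"tx": 0, "ty": 0, "tz": 0, "wx": 0, "wy": 0, "wz": 0, "claw": 0},
])

```text
time: 22.1
eef_pos: [473.1, 21.0, 126.9]
tcp_rot: [0.236, 3.133, 0.0]
wrist_force: [-3.6, -0.2, -2.0]
finger_gap: 16.6
finger_force: 115.7
```

Run:
```python
from h import *
cv2.imwrite("pics/s3.png",capture("scene")[:,:,::-1]);cv2.imwrite("pics/t3.png",capture("top")[:,:,::-1])
s=read_state(); p=s["eef_pos"]-[345.2,40.3,313.4]; print("kiln dx",p[:2]@[np.cos(.151),-np.sin(.151)],"dz",p[2],s["wrist_force"].round(1))
```

```text
kiln dx 129.34679979442868 dz -186.47924768219372 [-3.5 -0.5 -2.2]
```

Call:
drive_tool([
  {"tx": -0.4, "ty": 0, "tz": 0, "wx": 0, "wy": 0, "wz": 0, "claw": 0},
  {"tx": 0, "ty": 0, "tz": 0, "wx": 0, "wy": 0, "wz": 0, "claw": 0},
  {"tx": -0.4, "ty": 0, "tz": 0, "wx": 0, "wy": 0, "wz": 0, "claw": 0},
  {"tx": 0, "ty": 0, "tz": 0, "wx": 0, "wy": 0, "wz": 0, "claw": 0},
  {"tx": -0.2, "ty": 0, "tz": 0, "wx": 0, "wy": 0, "wz": 0, "claw": 0},
  {"tx": 0, "ty": 0, "tz": 0, "wx": 0, "wy": 0, "wz": 0, "claw": 0},
  {"tx": 0, "ty": 0, "tz": 0, "wx": 0, "wy": 0, "wz": 0, "claw": 0},
  {"tx": 0, "ty": 0, "tz": 0, "wx": 0, "wy": 0, "wz": 0, "claw": 0},
])

```text
time: 23.0
eef_pos: [474.2, 20.8, 127.0]
tcp_rot: [0.236, 3.132, -0.0]
wrist_force: [-0.5, -0.0, -3.0]
finger_gap: 16.3
finger_force: 115.6
```

Call:
drive_tool([
  {"tx": -0.4, "ty": 0, "tz": 0, "wx": 0, "wy": 0, "wz": 0, "claw": 0},
  {"tx": 0, "ty": 0, "tz": 0, "wx": 0, "wy": 0, "wz": 0, "claw": 0},
  {"tx": -0.4, "ty": 0, "tz": 0, "wx": 0, "wy": 0, "wz": 0, "claw": 0},
  {"tx": 0, "ty": 0, "tz": 0, "wx": 0, "wy": 0, "wz": 0, "claw": 0},
  {"tx": -0.2, "ty": 0, "tz": 0, "wx": 0, "wy": 0, "wz": 0, "claw": 0},
  {"tx": 0, "ty": 0, "tz": 0, "wx": 0, "wy": 0, "wz": 0, "claw": 0},
  {"tx": 0, "ty": 0, "tz": 0, "wx": 0, "wy": 0, "wz": 0, "claw": 0},
  {"tx": 0, "ty": 0, "tz": 0, "wx": 0, "wy": 0, "wz": 0, "claw": 0},
])

```text
time: 23.8
eef_pos: [474.7, 20.8, 126.8]
tcp_rot: [-0.236, -3.132, -0.0]
wrist_force: [-6.6, 0.5, -1.2]
finger_gap: 16.9
finger_force: 115.8
```

Call:
drive_tool([
  {"tx": 1, "ty": 0, "tz": 0, "wx": 0, "wy": 0, "wz": 0, "claw": 0},
  {"tx": 1, "ty": 0, "tz": 0, "wx": 0, "wy": 0, "wz": 0, "claw": 0},
  {"tx": 1, "ty": 0, "tz": 0, "wx": 0, "wy": 0, "wz": 0, "claw": 0},
  {"tx": 1.5, "ty": 0, "tz": 0, "wx": 0, "wy": 0, "wz": 0, "claw": 0},
  {"tx": 1.5, "ty": 0, "tz": 0, "wx": 0, "wy": 0, "wz": 0, "claw": 0},
  {"tx": 0.5, "ty": 0, "tz": 0, "wx": 0, "wy": 0, "wz": 0, "claw": 0},
  {"tx": 0, "ty": 0, "tz": 0, "wx": 0, "wy": 0, "wz": 0, "claw": 0},
  {"tx": 0, "ty": 0, "tz": 0, "wx": 0, "wy": 0, "wz": 0, "claw": 0},
])

```text
time: 24.6
eef_pos: [468.7, 21.6, 127.0]
tcp_rot: [0.236, 3.133, -0.0]
wrist_force: [0.6, 0.2, -0.9]
finger_gap: 16.9
finger_force: 115.6
```

Call:
drive_tool([
  {"tx": 0, "ty": 2, "tz": 0, "wx": 0, "wy": 0, "wz": 0, "claw": 0},
  {"tx": 0, "ty": 3, "tz": 0, "wx": 0, "wy": 0, "wz": 0, "claw": 0},
  {"tx": 0, "ty": 5, "tz": 0, "wx": 0, "wy": 0, "wz": 0, "claw": 0},
  {"tx": 0, "ty": 5, "tz": 0, "wx": 0, "wy": 0, "wz": 0, "claw": 0},
  {"tx": 0, "ty": 5, "tz": 0, "wx": 0, "wy": 0, "wz": 0, "claw": 0},
  {"tx": 0, "ty": 5, "tz": 0, "wx": 0, "wy": 0, "wz": 0, "claw": 0},
  {"tx": 0, "ty": 0, "tz": 0, "wx": 0, "wy": 0, "wz": 0, "claw": 0},
  {"tx": 0, "ty": 0, "tz": 0, "wx": 0, "wy": 0, "wz": 0, "claw": 0},
])

```text
time: 25.4
eef_pos: [472.4, 46.5, 126.9]
tcp_rot: [-0.236, -3.133, 0.0]
wrist_force: [0.5, -0.2, -2.0]
finger_gap: 16.7
finger_force: 115.6
```

Call:
drive_tool([
  {"tx": 0, "ty": 8, "tz": 0, "wx": 0, "wy": 0, "wz": 0, "claw": 0},
  {"tx": 0, "ty": 12, "tz": 0, "wx": 0, "wy": 0, "wz": 0, "claw": 0},
  {"tx": 0, "ty": 12, "tz": 0, "wx": 0, "wy": 0, "wz": 0, "claw": 0},
  {"tx": 0, "ty": 8, "tz": 0, "wx": 0, "wy": 0, "wz": 0, "claw": 0},
  {"tx": 20, "ty": 0, "tz": 0, "wx": 0, "wy": 0, "wz": 0, "claw": 0},
  {"tx": 30, "ty": 0, "tz": -20, "wx": 0, "wy": 0, "wz": 0, "claw": 0},
  {"tx": 30, "ty": 0, "tz": -30, "wx": 0, "wy": 0, "wz": 0, "claw": 0},
  {"tx": 20, "ty": 0, "tz": -35, "wx": 0, "wy": 0, "wz": 0, "claw": 0},
])

```text
time: 26.2
eef_pos: [377.5, 101.5, 212.1]
tcp_rot: [-0.235, -3.131, 0.001]
wrist_force: [1.1, 0.5, -1.8]
finger_gap: 16.8
finger_force: 115.7
```

Run:
```python
from h import *
a=capture("scene")[:,:,::-1];b=capture("top")[:,:,::-1]
cv2.imwrite("pics/s4.png",a);cv2.imwrite("pics/t4.png",b)
# expected door bottom-edge / eye positions shut; compare darkness of ring location in top
k=[650.57,-31.68,-.151]
for th in (0,.04,.1): print(th,proj("scene",fr(k,[door(th,46,165,0)])).round(1),proj("top",fr(k,[door(th,46,165,0)])).round(1))
g=cv2.cvtColor(a,cv2.COLOR_BGR2GRAY)
u,v=proj("scene",fr(k,[door(0,46,165,0)]))[0].astype(int); print(u,v); print(g[v-9:v+10,u-12:u+13])
togo([400,-366,250],-.004)
```

```text
0 [[248.4 214.4]] [[276.6 208.7]]
0.04 [[251.  214.5]] [[276.4 210.9]]
0.1 [[254.7 214.6]] [[276.  214.2]]
248 214
[[111 111 114 116 110 114 112 110 119 134 145 152 154 158 158 164 169 175
  178 178 177 181 180 179 180]
 [111 114 114 113 110 108 110 113 120 140 150 158 155 155 152 161 166 173
  176 179 182 179 176 177 177]
 [111 113 117 112 112 108 110 115 131 148 156 157 159 158 158 156 160 170
  176 179 182 177 180 176 177]
 [113 114 115 113 110 102 103 117 137 149 154 153 155 153 155 154 158 167
  172 177 175 179 179 180 176]
 [109 113 112 109 104  94  91 108 128 139 143 144 147 148 150 152 158 161
  171 174 177 181 180 180 177]
 [113 118 114 107  98  83  76  90 104 112 114 118 126 131 138 147 148 156
  161 172 177 179 183 180 184]
 [112 109 109 104  93  75  65  72  80  85  92  99 106 108 116 127 141 148
  158 167 177 178 180 181 180]
 [116 112 111 104  93  76  58  66  77  94 104 108 107 100 103 105 117 135
  151 167 173 179 184 182 180]
 [112 114 107  97  81  75  65  62  97 121 137 141 132 121 103  99 100 115
  135 157 167 174 181 178 179]
 [113 110 105  90  75  68  65  68  87 12
[... 463 characters left out ...]
 143 150 152 164 173]
 [111 109 105  92  74  62  62  68  92 119 134 133 124 113 111 112 115 122
  138 147 151 149 154 158 164]
 [111 109 104  86  68  64  57  66  96 135 150 155 149 145 139 142 142 146
  149 148 149 155 151 148 161]
 [113 113  99  87  86  71  67  81 111 140 154 156 155 153 150 151 149 150
  150 151 153 153 152 154 154]
 [110 109 102  93  88  86  75  93 129 149 155 152 150 153 151 156 151 151
  153 153 151 150 153 151 154]
 [112 105  98  93  88  87  86 112 137 150 151 153 153 154 155 147 150 153
  155 157 152 153 151 152 154]]
t 26.3 shift [ -90.2 -459.6  -34.6] turn [ 0.1   0.37 -8.32] F [ 0.4  0.2 -2.3] gap 16.3 q [ 0.17 -0.03  1.97  0.    1.19 -1.25] pos [379.3 101.9 215.9]
```

The ring hole sits at about (248,214.5) in the scene, which matches door angle 0, so the door is shut. I'll return the pole to its rest.

Call:
drive_tool([
  {"tx": -7, "ty": -46, "tz": -4, "wx": 0, "wy": 0, "wz": 0, "claw": 0},
  {"tx": -7, "ty": -46, "tz": -4, "wx": 0, "wy": 0, "wz": 0, "claw": 0},
  {"tx": -7, "ty": -46, "tz": -4, "wx": 0, "wy": 0, "wz": 0, "claw": 0},
  {"tx": -7, "ty": -46, "tz": -4, "wx": 0, "wy": 0, "wz": 0, "claw": 0},
  {"tx": -7, "ty": -46, "tz": -4, "wx": 0, "wy": 0, "wz": 0, "claw": 0},
  {"tx": -7, "ty": -46, "tz": -4, "wx": 0, "wy": 0, "wz": 0, "claw": 0},
  {"tx": -7, "ty": -46, "tz": -4, "wx": 0, "wy": 0, "wz": 0, "claw": 0},
  {"tx": -7, "ty": -46, "tz": -4, "wx": 0, "wy": 0, "wz": 0, "claw": 0},
])

```text
time: 27.1
eef_pos: [379.6, -273.3, 243.4]
tcp_rot: [-0.236, -3.132, -0.001]
wrist_force: [0.8, 0.7, -1.6]
finger_gap: 16.5
finger_force: 115.8
```

Run:
```python
from h import *
togo([470,-366.6,220],-.004)
```

```text
t 27.1 shift [-103.4  -78.7   23.3] turn [ 0.02 -0.02 -8.4 ] F [ 0.8  0.7 -1.6] gap 16.5 q [-0.7   0.12  1.75  0.    1.27 -2.12] pos [ 379.6 -273.3  243.4]
```

Call:
drive_tool([
  {"tx": 0, "ty": -26, "tz": 0, "wx": 0, "wy": 0, "wz": 0, "claw": 0},
  {"tx": 0, "ty": -26, "tz": 0, "wx": 0, "wy": 0, "wz": 0, "claw": 0},
  {"tx": -8, "ty": -26, "tz": 3, "wx": 0, "wy": 0, "wz": -1.4, "claw": 0},
  {"tx": -19, "ty": 0, "tz": 4, "wx": 0, "wy": 0, "wz": -1.4, "claw": 0},
  {"tx": -19, "ty": 0, "tz": 4, "wx": 0, "wy": 0, "wz": -1.4, "claw": 0},
  {"tx": -19, "ty": 0, "tz": 4, "wx": 0, "wy": 0, "wz": -1.4, "claw": 0},
  {"tx": -19, "ty": 0, "tz": 4, "wx": 0, "wy": 0, "wz": -1.4, "claw": 0},
  {"tx": -19, "ty": 0, "tz": 4, "wx": 0, "wy": 0, "wz": -1.4, "claw": 0},
])

```text
time: 27.9
eef_pos: [471.8, -356.8, 219.6]
tcp_rot: [-0.004, -3.141, -0.001]
wrist_force: [-0.4, 0.5, -0.5]
finger_gap: 16.5
finger_force: 115.9
```

Run:
```python
from h import *
togo([545.5,-366.6,120],-.004)
```

```text
t 27.9 shift [-73.9  -9.7  99.5] turn [ 0.04 -0.05  0.08] F [-0.4  0.5 -0.5] gap 16.5 q [-0.71  0.42  1.43 -0.    1.29 -2.28] pos [ 471.8 -356.8  219.6]
```

Call:
drive_tool([
  {"tx": -12, "ty": -1.5, "tz": 14, "wx": 0, "wy": 0, "wz": 0, "claw": 0},
  {"tx": -12, "ty": -1.5, "tz": 14, "wx": 0, "wy": 0, "wz": 0, "claw": 0},
  {"tx": -12, "ty": -1.5, "tz": 16, "wx": 0, "wy": 0, "wz": 0, "claw": 0},
  {"tx": -12, "ty": -1.5, "tz": 16, "wx": 0, "wy": 0, "wz": 0, "claw": 0},
  {"tx": -12, "ty": -1.5, "tz": 16, "wx": 0, "wy": 0, "wz": 0, "claw": 0},
  {"tx": -12, "ty": -1.5, "tz": 16, "wx": 0, "wy": 0, "wz": 0, "claw": 0},
  {"tx": 0, "ty": 0, "tz": 0, "wx": 0, "wy": 0, "wz": 0, "claw": 0},
  {"tx": 0, "ty": 0, "tz": 0, "wx": 0, "wy": 0, "wz": 0, "claw": 0},
])

```text
time: 28.7
eef_pos: [542.5, -366.0, 128.3]
tcp_rot: [-0.005, -3.141, -0.001]
wrist_force: [-0.4, -0.1, -2.2]
finger_gap: 16.6
finger_force: 115.9
```

Run:
```python
from h import *
togo([545.5,-366.4,54],-.002)
```

```text
t 28.7 shift [-3.1 -0.5 74.3] turn [ 0.04 -0.06 -0.08] F [-0.4 -0.1 -2.2] gap 16.6 q [-0.65  0.64  1.31 -0.    1.19 -2.22] pos [ 542.5 -366.   128.3]
```

Call:
drive_tool([
  {"tx": -3, "ty": -0.5, "tz": 10, "wx": 0, "wy": 0, "wz": 0, "claw": 0},
  {"tx": 0, "ty": 0, "tz": 12, "wx": 0, "wy": 0, "wz": 0, "claw": 0},
  {"tx": 0, "ty": 0, "tz": 12, "wx": 0, "wy": 0, "wz": 0, "claw": 0},
  {"tx": 0, "ty": 0, "tz": 12, "wx": 0, "wy": 0, "wz": 0, "claw": 0},
  {"tx": 0, "ty": 0, "tz": 10, "wx": 0, "wy": 0, "wz": 0, "claw": 0},
  {"tx": 0, "ty": 0, "tz": 8, "wx": 0, "wy": 0, "wz": 0, "claw": 0},
  {"tx": 0, "ty": 0, "tz": 4, "wx": 0, "wy": 0, "wz": 0, "claw": 0},
  {"tx": 0, "ty": 0, "tz": 0, "wx": 0, "wy": 0, "wz": 0, "claw": 0},
])

```text
time: 29.5
eef_pos: [545.4, -366.7, 60.3]
tcp_rot: [-0.006, -3.141, -0.001]
wrist_force: [1.2, -0.2, -1.9]
finger_gap: 17.0
finger_force: 115.9
```

Call:
drive_tool([
  {"tx": 0, "ty": 0, "tz": 1, "wx": 0, "wy": 0, "wz": 0, "claw": 0},
  {"tx": 0, "ty": 0, "tz": 1, "wx": 0, "wy": 0, "wz": 0, "claw": 0},
  {"tx": 0, "ty": 0, "tz": 1, "wx": 0, "wy": 0, "wz": 0, "claw": 0},
  {"tx": 0, "ty": 0, "tz": 1, "wx": 0, "wy": 0, "wz": 0, "claw": 0},
  {"tx": 0, "ty": 0, "tz": 0, "wx": 0, "wy": 0, "wz": 0, "claw": 0},
  {"tx": 0, "ty": 0, "tz": 0, "wx": 0, "wy": 0, "wz": 0, "claw": 0},
  {"tx": 0, "ty": 0, "tz": 0, "wx": 0, "wy": 0, "wz": 0, "claw": 0},
  {"tx": 0, "ty": 0, "tz": 0, "wx": 0, "wy": 0, "wz": 0, "claw": 0},
])

```text
time: 30.3
eef_pos: [545.6, -366.8, 57.0]
tcp_rot: [0.006, 3.142, -0.0]
wrist_force: [0.3, 0.2, -2.5]
finger_gap: 16.8
finger_force: 115.9
```

Call:
drive_tool([
  {"tx": 0, "ty": 0, "tz": 1, "wx": 0, "wy": 0, "wz": 0, "claw": 0},
  {"tx": 0, "ty": 0, "tz": 1, "wx": 0, "wy": 0, "wz": 0, "claw": 0},
  {"tx": 0, "ty": 0, "tz": 0.5, "wx": 0, "wy": 0, "wz": 0, "claw": 0},
  {"tx": 0, "ty": 0, "tz": 0.5, "wx": 0, "wy": 0, "wz": 0, "claw": 0},
  {"tx": 0, "ty": 0, "tz": 0, "wx": 0, "wy": 0, "wz": 0, "claw": 0},
  {"tx": 0, "ty": 0, "tz": 0, "wx": 0, "wy": 0, "wz": 0, "claw": 0},
  {"tx": 0, "ty": 0, "tz": 0, "wx": 0, "wy": 0, "wz": 0, "claw": 0},
  {"tx": 0, "ty": 0, "tz": 0, "wx": 0, "wy": 0, "wz": 0, "claw": 0},
])

```text
time: 31.1
eef_pos: [545.6, -366.8, 54.0]
tcp_rot: [0.006, 3.141, -0.0]
wrist_force: [-0.8, -0.1, -0.4]
finger_gap: 17.0
finger_force: 116.2
```

Call:
drive_tool([
  {"tx": 0, "ty": 0, "tz": 0.4, "wx": 0, "wy": 0, "wz": 0, "claw": 0},
  {"tx": 0, "ty": 0, "tz": 0, "wx": 0, "wy": 0, "wz": 0, "claw": 0},
  {"tx": 0, "ty": 0, "tz": 0, "wx": 0, "wy": 0, "wz": 0, "claw": 0.25},
  {"tx": 0, "ty": 0, "tz": 0, "wx": 0, "wy": 0, "wz": 0, "claw": 0.4},
  {"tx": 0, "ty": 0, "tz": 0, "wx": 0, "wy": 0, "wz": 0, "claw": 0.6},
  {"tx": 0, "ty": 0, "tz": 0, "wx": 0, "wy": 0, "wz": 0, "claw": 0.8},
  {"tx": 0, "ty": 0, "tz": 0, "wx": 0, "wy": 0, "wz": 0, "claw": 1},
  {"tx": 0, "ty": 0, "tz": 0, "wx": 0, "wy": 0, "wz": 0, "claw": 1},
], squeeze=30)

```text
time: 31.9
eef_pos: [545.6, -366.7, 53.5]
tcp_rot: [-0.006, -3.142, -0.0]
wrist_force: [0.5, 0.1, 1.0]
finger_gap: 85.6
finger_force: 0.0
```

Call:
drive_tool([
  {"tx": 0, "ty": 0, "tz": 0, "wx": 0, "wy": 0, "wz": 0, "claw": 1},
  {"tx": 0, "ty": 0, "tz": -5, "wx": 0, "wy": 0, "wz": 0, "claw": 1},
  {"tx": 0, "ty": 0, "tz": -15, "wx": 0, "wy": 0, "wz": 0, "claw": 1},
  {"tx": 0, "ty": 0, "tz": -30, "wx": 0, "wy": 0, "wz": 0, "claw": 1},
  {"tx": 0, "ty": 0, "tz": -40, "wx": 0, "wy": 0, "wz": 0, "claw": 1},
  {"tx": 20, "ty": 0, "tz": -40, "wx": 0, "wy": 0, "wz": 0, "claw": 1},
  {"tx": 35, "ty": 0, "tz": -30, "wx": 0, "wy": 0, "wz": 0, "claw": 1},
  {"tx": 45, "ty": 0, "tz": -15, "wx": 0, "wy": 0, "wz": 0, "claw": 1},
])

```text
time: 32.7
eef_pos: [445.4, -366.5, 232.7]
tcp_rot: [0.004, 3.138, -0.006]
wrist_force: [0.8, -1.2, -0.9]
finger_gap: 85.5
finger_force: 0.0
```

Call:
drive_tool([
  {"tx": 40, "ty": 0, "tz": -10, "wx": 0, "wy": 0, "wz": 0, "claw": 1},
  {"tx": 30, "ty": 0, "tz": 0, "wx": 0, "wy": 0, "wz": 0, "claw": 1},
  {"tx": 0, "ty": 0, "tz": 0, "wx": 0, "wy": 0, "wz": 0, "claw": 1},
  {"tx": 0, "ty": 0, "tz": 0, "wx": 0, "wy": 0, "wz": 0, "claw": 1},
  {"tx": 0, "ty": 0, "tz": 0, "wx": 0, "wy": 0, "wz": 0, "claw": 1},
  {"tx": 0, "ty": 0, "tz": 0, "wx": 0, "wy": 0, "wz": 0, "claw": 1},
  {"tx": 0, "ty": 0, "tz": 0, "wx": 0, "wy": 0, "wz": 0, "claw": 1},
  {"tx": 0, "ty": 0, "tz": 0, "wx": 0, "wy": 0, "wz": 0, "claw": 1},
])

```text
time: 33.5
eef_pos: [375.9, -366.0, 238.3]
tcp_rot: [-0.005, -3.141, -0.001]
wrist_force: [0.8, -1.2, -0.1]
finger_gap: 85.3
finger_force: 0.0
```

Run:
```python
from h import *
a=capture("scene")[:,:,::-1];b=capture("top")[:,:,::-1]
A=cv2.imread("pics/scene0.png");B=cv2.imread("pics/top0.png")
# pole handle compare by wood colour mask
def wood(im,x0,x1,y0,y1):
    h=cv2.cvtColor(im[y0:y1,x0:x1].copy(),cv2.COLOR_BGR2HSV); m=(h[...,1]>90)&(h[...,0]>8)&(h[...,0]<28)&(h[...,2]>90)
    y,x=np.nonzero(m); return len(x),(x.mean()+x0).round(2) if len(x) else 0,(y.mean()+y0).round(2) if len(x) else 0,y.min()+y0,y.max()+y0
for im in(B,b): print("pole top",wood(im,380,425,190,305))
for im in(A,a): print("pole scene",wood(im,262,360,110,160))
# bystander change
D=np.abs(b.astype(int)-B).max(2)
for n,(x,y) in dict(jar=(347,240),tile_c=(324,272),bowl=(266,282),post=(235,284),brush=(200,265),ta=(150,226),tb=(146,283)).items(): print(n,D[y-10:y+11,x-10:x+11].mean().round(1))
# ring in scene
g=cv2.cvtColor(a,cv2.COLOR_BGR2GRAY); g4=cv2.cvtColor(cv2.imread("pics/s4.png"),cv2.COLOR_BGR2GRAY)
r=cv2.matchTemplate(g[195:235,228:270],g4[203:227,238:262],cv2.TM_CCOEFF_NORMED); print(cv2.minMaxLoc(r)[1::2])
togo([0,0,0],0)
```

```text
pole top (588, np.float64(403.41), np.float64(250.74), np.int64(207), np.int64(294))
pole top (446, np.float64(401.44), np.float64(237.64), np.int64(207), np.int64(303))
pole scene (838, np.float64(309.04), np.float64(137.08), np.int64(128), np.int64(146))
pole scene (870, np.float64(307.25), np.float64(137.77), np.int64(129), np.int64(146))
jar 13.4
tile_c 15.0
bowl 34.7
post 14.2
brush 12.6
ta 13.7
tb 13.2
(0.9970491528511047, (10, 8))
t 33.6 shift [377.  364.7 238.5] turn [ 0.01 -0.01 -0.2 ] F [-0.   0.2  0.1] gap 85.5 q [-0.84  0.25  1.61 -0.    1.28 -2.41] pos [ 375.7 -366.   238.4]
```

Run:
```python
from h import *
A=cv2.imread("pics/scene0.png");a=capture("scene")[:,:,::-1].copy()
B=cv2.imread("pics/top0.png");b=capture("top")[:,:,::-1].copy()
for nm,P,Q,L in(("scene",A,a,dict(bowl=(321,256),post=(318,288),tile=(317,210),brush=(290,324),pole=(310,138),ta=(230,371))),("top",B,b,dict(bowl=(266,282),jar=(347,240),tile=(324,272),post=(235,284),floor=(80,330)))):
    for n,(x,y) in L.items():
        t=cv2.cvtColor(P,6)[y-20:y+21,x-20:x+21]; r=cv2.matchTemplate(cv2.cvtColor(Q,6)[y-28:y+29,x-28:x+29],t,cv2.TM_CCOEFF_NORMED); m=cv2.minMaxLoc(r); print(nm,n,round(m[1],3),m[3][0]-8,m[3][1]-8)
```

```text
scene bowl 0.689 -1 0
scene post 0.904 0 0
scene tile 0.487 -1 0
scene brush 0.985 0 0
scene pole 0.474 -8 1
scene ta 0.996 0 0
top bowl 0.549 0 0
top jar 0.952 0 0
top tile 0.615 0 -1
top post 0.926 0 0
top floor 0.259 -7 -8
```

```bash
python3 -c "
from rig import *
print(sign_off())"
```

```text
the job is handed in; nothing more can be done
None
```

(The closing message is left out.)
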